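# Step the probe stage four clicks and trigger the reading

## Robot

A 7-joint arm with a two-finger parallel gripper is mounted at the origin on the work surface. World frame = base frame: x ahead of the robot, y to its left, z up, the work surface at z = 0. Lengths are in m, angles in rad, forces in N, time in s.
With the tool pointing down it reaches from about 0.35 to 0.9 m from the base axis. Payload 8.1 kg.
Tool frame: the origin (TCP) lies midway between the tips of the shut fingers; the grasp point (between the pads) lies 19 mm behind it; z points along the fingers, y is the direction in which the jaws open and shut (so a half turn about z gives the same grasp; the last joint's range is limited). The gripper opens to 92 mm and grips with 3 to 60 N. Pads are 19 mm wide; open, the fingers measure 130 mm over their backs; the gripper's body (75 mm by 190 mm) begins 47 mm behind the grasp point.
Start: joints at [1.008, 0.434, 0.025, 1.573, -0.012, 1.134, -0.075], TCP at [0.277, -0.56, 0.227] pointing down, gripper open.
Joint ranges: [-2.62, 2.62], [-0.44, 2.09], [-1.27, 1.32], [0.08, 2.57], [-1.32, 4.46], [0.12, 2], [-2.74, 2.74]. Speed limits (rad/s): [2.22, 2.22, 3.01, 3.01, 3.14, 3.14, 3.14].

## Interface

Orientations are given as a rotation vector (axis times angle).
In Python, from cell import arm gives the robot as it stands. The module is installed in compiled form; this text tells all that it offers.
- The arm moves only by the tool jog_arm, never from a script. Its argument "increments" is a list of rows, each an object with "slide": the shift along the tool's x, y, z in mm, a list of three; "roll": the turn about the tool's z in rad; "gripper": the opening, from 0 (shut) to 1 (fully open). In form: [{"slide": [x, y, z], "roll": roll, "gripper": gripper}, ...]. A call has exactly 10 rows; each row is the pose to reach, as a shift and turn from the pose commanded when the call began, along the tool's axes at that moment; what a row does not reach only later rows make up. A row lasts 1/12 s, in which the tool goes at most 41.7 mm and 7.16 degrees, less where a joint would pass 70% of its speed; a pose out of reach is approached as far as the arm can. A call with a gripper value outside its range is refused whole. The fingers move at their own pace and stop on an object; "newtons" is the grip in N (left out, the last holds). Time passes only in rows, so rows that repeat a pose let the fingers close, or fill a call up. It gives the time, the measured TCP pose, the force and the opening at its end, in the units of the state.
- arm.observe(): the state, without advancing time (a new reading comes with each control period).
- arm.get_image(name): name is "scene" or "top"; returns a dict with "frame" (384x512x3 uint8, blue, green, red), "depth" (384x512 float32, m along the optical axis (not along the pixel's ray), 0 where there is no reading), "intrinsics" (3x3 intrinsics, pixels), "R" (3x3) and "t" (3): a world point X has camera coordinates R X + t. Camera axes: x right, y down, z forward; pixel columns grow to the right and rows downward; lengths in m; the calibration is good to about 2 mm. A picture is of the moment at which its call begins.
- arm.sign_off(): hands the job in, once; it reports no verdict.
The state is a dict: "clock": time; "joints": joint angles; "dq": joint speeds; "joint_efforts": joint torques, N m; "position": TCP position; "ee_rot": TCP orientation; "force": force on the tool from outside, world axes, zero at the start; "ft_torque": the same for the moment, N m; "width": opening from 0.0 (shut) to 1.0 (fully open).
Only numpy, scipy, OpenCV 4.12 (cv2) and the standard library are available. Lean on these libraries where they do the work, as an engineer would, in place of code of your own. Each camera call takes 0.05 s, during which the arm holds its last target.

## Task

With a fingertip, push the finger post of the stage's click-stop dial round clockwise (seen from above) by exactly four clicks, gently, without clicking on to a fifth or clicking backwards, and leave the dial resting in that click stop. Only then press the push button on the trigger box fully down to take the reading, and let it spring back. Do not grip the dial, and leave the carriage and the loose things lying about where they are.

Things in the scene. Friction and masses are not known exactly. Their poses are not given: they have to be found in the camera images.
- dial_turn (a joint): Turn of the click-stop dial in rad: 0 at the start (in a stop, within 0.05), growing clockwise seen from above, endless. 12 stops a turn, every 30 degrees (0.5236 rad), marked by white lines on the housing. A spring holds it: the post needs a push of 4 to 8 N; 15 degrees past a stop the push drops away and the dial snaps ahead of the finger into the next stop and rests. A click drives the carriage 4 mm.
- dial_axis (a point): Centre of the dial's upper face, on its vertical axis, 78 mm above the table; does not turn with the dial. x points horizontally along the rail to the carriage, z up.
- dial_post (a point): Finger post on the dial: an upright steel cylinder 14 mm across and 30 mm high; this point is the centre of its top, 108 mm above the table, 36 mm from the dial's axis. It goes round with the dial. At the start it stands 240 degrees counterclockwise from the rail direction, seen from above.
- carriage: Black carriage on the stage's rail, 100 x 100 mm, with a steel pillar and thin probe arm up to 117 mm above the table; origin at the centre of its underside, 41 mm above the table, 200 mm from the dial's axis along the rail at the start. Rail 88 mm wide, 38 mm high, ending 336 mm from the dial's axis. Moved by the dial; the robot leaves it alone.
- shot (a joint): Travel of the black push button on the trigger box in m: 0 up, 0.006 fully down; springs back; about 4.5 N holds it down.
- shot_top (a point): Centre of the button's top, 26 mm across, 67 mm above the table at rest and 10 mm out of a black collar 42 mm across, in the middle of the trigger box: grey, 100 x 80 x 45 mm, bolted down. It goes down with the button. A like box with two brass terminals instead of a button stands on the other side of the stage.
- magnet: Loose steel-coloured disc magnet, 25 mm across, 13 mm high, beside the rail; origin under its centre. Leave alone.
- ring_magnet: Loose dark ring magnet, 38 mm across, 10 mm high, on the other side of the rail; origin under its centre. Leave alone.
- tape: Loose roll of blue tape lying flat, 104 mm across, 24 mm high; origin under its centre. Leave alone.
- block: Loose green block, 45 x 65 x 22 mm, on the robot's side of the trigger box; origin under its centre. Leave alone.
- driver: Loose black screwdriver, 170 mm long, 26 mm thick, lying at the right, beyond the grey box there; origin under its middle. Leave alone.
- clamp: Loose aluminium clamp bar with a bolt head, 90 x 28 x 24 mm; origin under its centre. Leave alone.
- washer: Loose steel washer, 44 mm across, 6 mm thick, on the robot's side of the terminal box; origin under its centre. Leave alone.
- dial: The dial with its finger post: a flat ribbed aluminium disc 94 mm across, 14 mm thick, lying on a bolted-down black housing 130 x 130 mm, 62 mm high. Only the finger post stands up from it. Origin on its axis, at its underside, 64 mm above the table.
Things that resemble listed ones, but are neither listed nor needed, are in the scene too. What is shaped like the part that bears shot but blue, orange or purple is not meant.

How it is judged:
On the way, in this order (a step that is already met when the one before it is completed fails the run):
1. the dial stands in the fourth click stop clockwise from its start (value of joint dial_turn between 1.964 and 2.224 rad), for 0.3 s.
2. the button is pressed down (value of joint shot above 0.0048 m), for 0.05 s.
At the end, for the whole second after the job is handed in: the dial rests in the fourth click stop clockwise from its start (2.094 rad, within 0.13), and the button, pressed at least 4.8 of its 6 mm, is up again (within 1.5 mm) (all of step 1 and value of joint shot below 0.0015 m); the robot touches nothing.
It fails at once if the dial goes past the fourth click, or backwards by a click (value of joint dial_turn above 2.38 rad or value of joint dial_turn below -0.29 rad).
It fails at once if the button is pressed before the dial stands at four clicks (value of joint shot above 0.003 m and value of joint dial_turn below 1.964 rad).
It fails at once if the dial is gripped or pushed harder than 30 N (contact force between the fingers and dial above 30 N).
It fails at once if the robot pushes the carriage (contact force between any of the arm, the fingers and carriage above 2 N).
It fails at once if a loose thing is moved or lifted by more than 15 mm (distance of any of magnet, ring_magnet, tape, block, driver, clamp, washer from where it was at the start of the episode above 0.015 m).
It also fails if it takes over 48 s, if anything falls off the work surface, if the arm or the gripper's body presses on something with over 40 N, if the wrist force passes 120 N, or if a joint passes its speed limit or range.

## Working session

There is one attempt and no reset: what is moved stays moved. The work goes in short steps, Python scripts to look and compute and a tool call to move; the robot and the scene stay as the last step left them, time stands still between calls to the robot, and variables do not carry over. Pictures are saved under pics/ and viewed, and the job is handed in when it is done.

Besides the shell and the picture viewer there is one more tool, called after "Request:" by a JSON object that holds its "name" and its "arguments". jog_arm: Moves the arm, as the interface text tells. Its arguments: {"type":"object","properties":{"increments":{"type":"array"},"newtons":{"type":"number"}},"required":["increments"]}

```bash
mkdir -p pics; python3 - <<'E'
from cell import arm
import cv2,numpy as np,pickle
s=arm.observe();print(s)
for n in("top","scene"):
    d=arm.get_image(n);pickle.dump(d,open(n+".pkl","wb"));cv2.imwrite(f"pics/{n}0.png",d["frame"]);print(n,d["intrinsics"],d["R"],d["t"])
E
```

```text
{'clock': 0.0, 'joints': array([ 1.00838775,  0.43522443,  0.02496705,  1.57411504, -0.01158311,
        1.1340292 , -0.07506396]), 'dq': array([ 0.00083294, -0.00158994, -0.00096063,  0.0008224 ,  0.00042049,
       -0.00145163, -0.00032758]), 'joint_efforts': array([ 2.02876501e-03, -6.67855954e+01,  9.85342786e-01, -3.14450955e+01,
       -6.08766871e-02,  4.32056480e-02,  1.34619095e-04]), 'position': array([ 0.27706828, -0.55963457,  0.22593709]), 'ee_rot': array([-3.05743565e+00, -7.15535049e-01,  8.25518518e-04]), 'force': array([ 0.22975157,  0.54999286, -1.03281669]), 'ft_torque': array([-0.01595949, -0.04933346,  0.01563386]), 'width': 0.9956441384330698}
top [[487.2048539    0.         254.30151367]
 [  0.         487.2048539  199.53084947]
 [  0.           0.           1.        ]] [[-0.00685853 -0.9999685  -0.00399395]
 [-0.9987731   0.0070461  -0.04901688]
 [ 0.04904348  0.00365286 -0.99878996]] [-0.02337699  0.51266705  1.30425409]
scene [[473.7604516    0.         256.63873554]
 [  0.         473.7604516  186.98196644]
 [  0.           0.           1.        ]] [[-0.75001998  0.66135627 -0.0088271 ]
 [ 0.4834994   0.53911459 -0.68962584]
 [-0.45132955 -0.52150105 -0.72411207]] [ 0.41122878 -0.15762825  1.47075784]
```

View pics/top0.png

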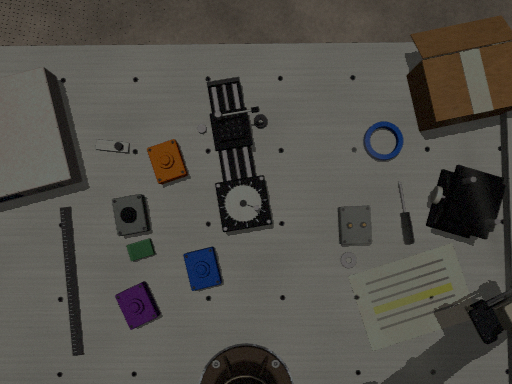

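View pics/scene0.png

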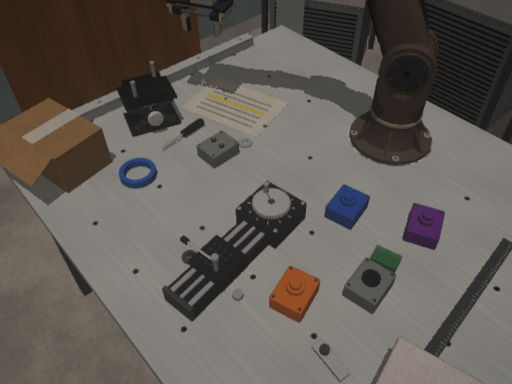

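The top view shows the dial at about (243,204), with the rail running up to the carriage at (231,130). The grey box with the black button is at (129,215). Possible mix-ups are the orange box (167,161), blue (203,268), purple (137,305) and the terminal box (354,225). By the description, (129,215) is the trigger box. I'll check it in close crops.

```bash
cat > h.py <<'E'
import numpy as np,cv2,pickle
def ray(d,u,v,z):
    K,R,t=d["intrinsics"],d["R"],d["t"]
    c=-R.T@t; r=R.T@np.linalg.solve(K,[u,v,1.]); return c+r*(z-c[2])/r[2]
def proj(d,X):
    p=d["intrinsics"]@(d["R"]@np.asarray(X)+d["t"]); return p[:2]/p[2]
def tri(d1,p1,d2,p2):
    P=[d["intrinsics"]@np.c_[d["R"],d["t"]] for d in(d1,d2)]
    X=cv2.triangulatePoints(P[0],P[1],np.array(p1,float).reshape(2,1),np.array(p2,float).reshape(2,1)); return (X[:3]/X[3]).ravel()
def crop(d,u0,v0,w,h,k,fn):
    cv2.imwrite(fn,cv2.resize(d["frame"][v0:v0+h,u0:u0+w],None,fx=k,fy=k,interpolation=cv2.INTER_CUBIC))
E
python3 - <<'E'
from h import *
T=pickle.load(open("top.pkl","rb"));S=pickle.load(open("scene.pkl","rb"))
a=[cv2.resize(d["frame"][v:v+h,u:u+w],(400,300),interpolation=cv2.INTER_CUBIC) for d,u,v,w,h in((T,203,172,80,60),(T,90,185,80,60),(S,225,170,100,75),(S,330,240,80,60))]
cv2.imwrite("pics/c1.png",np.vstack([np.hstack(a[:2]),np.hstack(a[2:])]))
E
```

```text
(no output)
```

View pics/c1.png

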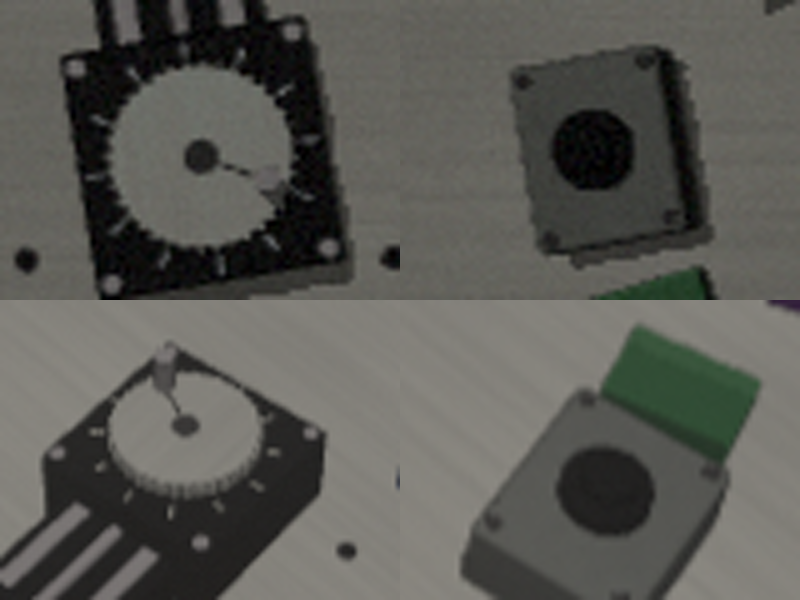

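The crops confirm both targets. The dial disc is centred at top (243,203), with its post to the lower right at about (256,209). The button is plain black on a grey box at (129,215). Next I'll measure them.

```bash
python3 - <<'E'
from h import *
T=pickle.load(open("top.pkl","rb"));S=pickle.load(open("scene.pkl","rb"))
def px(c,u0,v0,k): return (np.array(c)+.5)/k-.5+[u0,v0]
# disc
for d,u,v,w,h,n in((T,203,172,80,60,"top"),(S,225,170,100,75,"scene")):
    g=cv2.cvtColor(d["frame"][v:v+h,u:u+w],cv2.COLOR_BGR2GRAY)
    m=(g>95).astype(np.uint8)
    cs,_=cv2.findContours(m,cv2.RETR_EXTERNAL,cv2.CHAIN_APPROX_NONE)
    for c in cs:
        if 300<cv2.contourArea(c)<1900:
            e=cv2.fitEllipse(cv2.convexHull(c));p=np.array(e[0])+[u,v];print(n,cv2.contourArea(c),e,p,ray(d,*p,.078))
hub=ray(T,*px((201,156),203,172,5),.078);hs=ray(S,*px((185,425-300),225,170,4),.078);print("hub",hub,hs,tri(T,px((201,156),203,172,5),S,px((185,125),225,170,4)))
b=[ray(T,*px(c,203,172,5),.062) for c in((74,68),(293,31),(329,247),(112,285))]
print("bolt c",np.mean(b,0)); a=[b[0]-b[3],b[1]-b[2]];print([np.degrees(np.arctan2(x[1],x[0])) for x in a],np.degrees(np.arctan2(*( (b[0]-b[1])[[0,1]]*[-1,1]))),[np.linalg.norm(x) for x in a])
post=ray(T,*px((268,183),203,172,5),.108);ps=ray(S,*px((167,350-300),225,170,4),.108);print("post",post,ps)
for q in(post,ps):
    r=q-hub;print(np.hypot(r[0],r[1]),np.degrees(np.arctan2(r[1],r[0])))
# button
for d,u,v,w,h in((T,110,195,40,40),(S,350,255,40,45)):
    g=cv2.cvtColor(d["frame"][v:v+h,u:u+w],cv2.COLOR_BGR2GRAY)
    cs,_=cv2.findContours((g<45).astype(np.uint8),cv2.RETR_EXTERNAL,cv2.CHAIN_APPROX_NONE)
    for c in cs:
        if cv2.contourArea(c)>80:
            e=cv2.fitEllipse(c);p=np.array(e[0])+[u,v];print("but",e,p,ray(d,*p,.060),ray(d,*p,.067))
for c in ((593,150),): print(ray(T,*px((c[0]-400,c[1]),90,185,5),.06))
bb=[ray(T,*px((c[0]-400,c[1]),90,185,5),.045) for c in((522,82),(645,62),(673,217),(551,241))];print("box",np.mean(bb,0))
for n,uv in dict(magnet=(202,129),ring=(260,121),block=(141,250)).items():print(n,ray(T,*uv,.01))
# depth
print("d",T["depth"][203,243],T["depth"][215,129])
E
```

```text
top 913.5 ((39.651771545410156, 30.76078224182129), (35.367820739746094, 35.643253326416016), 84.34972381591797) [242.65177155 202.76078224] [0.50118515 0.00278585 0.078     ]
top 711.5 ((65.7520751953125, 29.25476837158203), (46.73409652709961, 70.41485595703125), 0.8678522706031799) [268.7520752  201.25476837] [ 0.50458406 -0.06425193  0.078     ]
top 752.0 ((8.329660415649414, 28.854372024536133), (21.631603240966797, 92.54593658447266), 0.23222017288208008) [211.32966042 200.85437202] [0.50665196 0.08322254 0.078     ]
scene 781.5 ((45.97883605957031, 32.194122314453125), (28.98563575744629, 38.39305114746094), 92.73527526855469) [270.97883606 202.19412231] [0.50677364 0.00802679 0.078     ]
hub [0.50108169 0.0024058  0.078     ] [0.50397558 0.00460066 0.078     ] [0.50143426 0.0023242  0.07420773]
bolt c [0.50097442 0.0023375  0.062     ]
[np.float64(9.722759405423659), np.float64(8.998141501531281)] 9.207040196559658 [np.float64(0.11467040457144091), np.float64(0.11402641805928086)]
post [ 0.48603467 -0.0318972   0.108     ] [ 0.48815354 -0.02984777  0.108     ]
0.0374580901175
[... 202 characters left out ...]
0.47326128 0.3014519  0.06      ] [0.47312131 0.29961202 0.067     ]
but ((10.831626892089844, 11.839690208435059), (42.8306884765625, 64.5806884765625), 135.93902587890625) [120.83162689 206.83969021] [0.49354471 0.32084416 0.06      ] [0.49329274 0.3188972  0.067     ]
but ((20.826339721679688, 22.924800872802734), (16.211322784423828, 18.195985794067383), 108.24185180664062) [370.82633972 277.92480087] [0.48320994 0.30896355 0.06      ] [0.48760656 0.3110719  0.067     ]
[0.47319239 0.3015038  0.06      ]
box [0.47327784 0.30294852 0.045     ]
magnet [0.70629104 0.1144456  0.01      ]
ring [ 0.72709942 -0.04395846  0.01      ]
block [0.3785102  0.27953731 0.01      ]
d 1.2495749 1.2553173
```

Measured values:
- **Dial axis:** about (0.5015, 0.0025). The hub, disc fit and bolt centre agree within 1 mm.
- **Rail:** about 9.3°.
- **Post:** radius 35–37 mm at about -111…-113°. The expected value is -110.7°, so this fits.
- **Button:** about (0.474, 0.302). It is a plausible size and within reach.

The plan is to push with the flat side of the shut fingers (tool +x face), rotating with the dial and advancing about 17° per click.

```bash
cat >> h.py <<'E'
from scipy.spatial.transform import Rotation as Ro
A=np.array([.5015,.0025])
def state():
    from cell import arm
    s=arm.observe();M=Ro.from_rotvec(s["ee_rot"]).as_matrix()
    return s,M,np.degrees(np.arctan2(M[1,0],M[0,0]))
def fpose(phi,s=16.5,back=0):   # finger centre, yaw for effective post angle phi (deg)
    p=np.radians(phi);r=np.array([np.cos(p),np.sin(p)]);c=np.array([np.sin(p),-np.cos(p)])
    return A+.036*r-(s+back)*1e-3*c, phi-90
def move(xy,z,yaw,verbose=True):
    s,M,y0=state();d=np.array([*xy,z])-s["position"]
    print("t",s["clock"],"pos",s["position"].round(4),"yaw",round(y0,2),"tilt",np.degrees(np.arccos(-M[2,2])).round(2),"F",s["force"].round(1),"w",round(s["width"],2))
    print("slide",(M.T@d*1e3).round(1),"roll",round(-np.radians((yaw-y0+180)%360-180),3))
E
python3 - <<'E'
from h import *
xy,y=fpose(249.3,back=14);print(xy,y);move(xy,.16,y)
E
```

```text
[ 0.51730595 -0.04195697] 159.3
t 0.1 pos [ 0.2771 -0.5597  0.226 ] yaw 26.35 tilt 0.08 F [ 0.5  0.6 -0.3] w 1.0
slide [ 445.  -357.3   66.5] roll -2.321
```

Request:
{"name": "jog_arm", "arguments": {"increments": [{"slide": [30,-24,0],"roll": -0.12,"gripper": 0},{"slide": [60,-48,0],"roll": -0.24,"gripper": 0},{"slide": [90,-72,0],"roll": -0.36,"gripper": 0},{"slide": [120,-96,0],"roll": -0.48,"gripper": 0},{"slide": [150,-120,5],"roll": -0.6,"gripper": 0},{"slide": [180,-144,10],"roll": -0.72,"gripper": 0},{"slide": [210,-168,15],"roll": -0.84,"gripper": 0},{"slide": [240,-192,20],"roll": -0.96,"gripper": 0},{"slide": [270,-216,25],"roll": -1.08,"gripper": 0},{"slide": [300,-240,30],"roll": -1.2,"gripper": 0}], "newtons": 20}}

```text
clock: 0.93
position: [0.4399, -0.2102, 0.1965]
ee_rot: [2.114, 2.324, -0.0]
force: [1.5, -0.4, -1.3]
width: 0.324
```

```bash
python3 - <<'E'
from h import *
xy,y=fpose(249.3,back=14);print(xy,y);move(xy,.16,y)
E
```

```text
[ 0.51730595 -0.04195697] 159.3
t 0.9333 pos [ 0.4399 -0.2102  0.1965] yaw 95.42 tilt 0.01 F [ 1.5 -0.4 -1.3] w 0.32
slide [160.1  93.   36.4] roll -1.115
```

Request:
{"name": "jog_arm", "arguments": {"increments": [{"slide": [20,12,0],"roll": -0.12,"gripper": 0},{"slide": [40,24,0],"roll": -0.24,"gripper": 0},{"slide": [60,36,5],"roll": -0.36,"gripper": 0},{"slide": [80,48,10],"roll": -0.48,"gripper": 0},{"slide": [100,60,15],"roll": -0.6,"gripper": 0},{"slide": [120,72,20],"roll": -0.72,"gripper": 0},{"slide": [140,84,25],"roll": -0.84,"gripper": 0},{"slide": [155,91,30],"roll": -0.96,"gripper": 0},{"slide": [160,93,36],"roll": -1.08,"gripper": 0},{"slide": [160,93,36],"roll": -1.115,"gripper": 0}]}}

```text
clock: 1.77
position: [0.5178, -0.0421, 0.1595]
ee_rot: [-0.557, -3.09, -0.002]
force: [-0.1, -0.2, 0.2]
width: 0.001
```

```bash
python3 - <<'E'
from h import *
from cell import arm
xy,y=fpose(249.3,back=14);print(xy,y);move(xy,.088,y)
d=arm.get_image("top");e=arm.get_image("scene");pickle.dump((d,e),open("i1.pkl","wb"))
a=[cv2.resize(d["frame"][v:v+h,u:u+w],(400,400),interpolation=cv2.INTER_CUBIC) for d,u,v,w,h in((d,203,162,80,80),(e,225,140,100,100))]
cv2.imwrite("pics/c2.png",np.hstack(a))
E
```

```text
[ 0.51730595 -0.04195697] 159.3
t 1.7667 pos [ 0.5178 -0.0421  0.1595] yaw 159.56 tilt 0.12 F [-0.1 -0.2  0.2] w 0.0
slide [ 0.4 -0.  71.5] roll 0.005
```

View pics/c2.png

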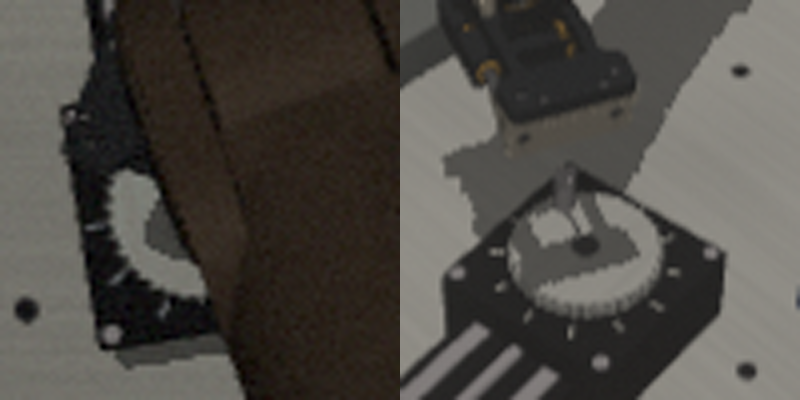

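```bash
python3 - <<'E'
from h import *
d,e=pickle.load(open("i1.pkl","rb"))
f=cv2.resize(e["frame"][60:240,180:360],(720,720),interpolation=cv2.INTER_CUBIC)[:600]
for X,c in(((.5178,-.0421,.1595),(0,0,255)),((.4888,-.031,.108),(0,255,0)),((.5015,.0025,.078),(255,0,0))):
    p=(proj(e,X)-[180,60]+.5)*4-.5;cv2.circle(f,tuple(int(round(q)) for q in p),4,c,1);print(p/4+[180,60])
f=np.clip(f.astype(float)*1.6,0,255).astype(np.uint8)
cv2.imwrite("pics/c3.png",f)
E
```

```text
[254.36942634 170.79972929]
[266.25026622 182.3782019 ]
[271.4100795  200.29406911]
```

View pics/c3.png

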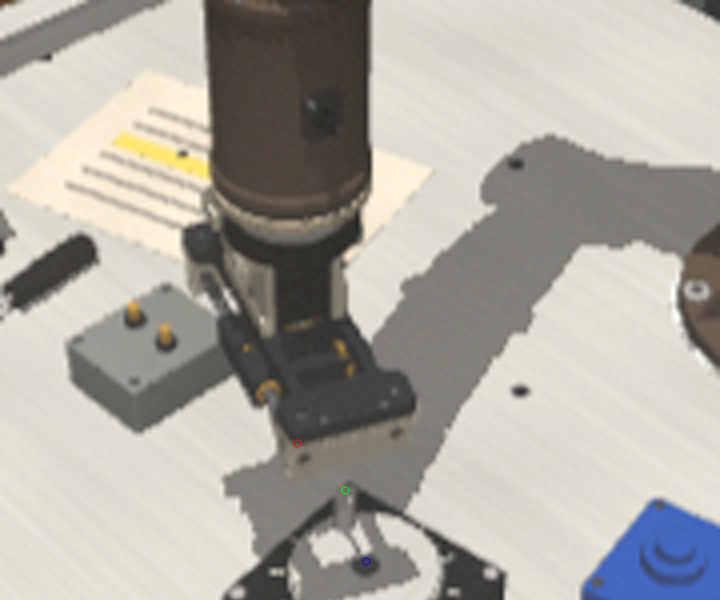

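```bash
python3 - <<'E'
from h import *
d,e=pickle.load(open("i1.pkl","rb"))
def P(u,v):
    z=e["depth"][v,u];return e["R"].T@(np.linalg.solve(e["intrinsics"],[u,v,1.])*z-e["t"])
M=Ro.from_rotvec([-.557,-3.09,-.002]).as_matrix();tcp=np.array([.5178,-.0421,.1595])
for cx,cy in((278,430),(285,465),(290,470),(350,455),(405,440),(410,425),(300,420),(350,410),(400,400),(410,380),(350,370),(380,370),(345,345),(265,390),(200,240),(280,390),(330,370),(345,280),(345,520),(345,500)):
    u,v=180+cx//4,60+cy//4;X=P(u,v);print((cx,cy),X.round(3),"tool mm",(M.T@(X-tcp)*1e3).round(0))
E
```

```text
(278, 430) [ 0.527 -0.05   0.171] tool mm [-11.  -4. -12.]
(285, 465) [0.583 0.024 0.233] tool mm [-38.  85. -74.]
(290, 470) [0.582 0.026 0.232] tool mm [-36.  87. -72.]
(350, 455) [0.551 0.04  0.233] tool mm [ -2.  89. -74.]
(405, 440) [0.519 0.051 0.229] tool mm [ 32.  88. -70.]
(410, 425) [0.518 0.052 0.242] tool mm [ 33.  88. -82.]
(300, 420) [0.578 0.032 0.268] tool mm [ -30.   90. -109.]
(350, 410) [0.553 0.042 0.269] tool mm [  -3.   91. -109.]
(400, 400) [0.529 0.057 0.27 ] tool mm [  24.   96. -110.]
(410, 380) [0.515 0.048 0.269] tool mm [  35.   83. -110.]
(350, 370) [ 0.509 -0.006  0.238] tool mm [ 21.  30. -78.]
(380, 370) [0.518 0.03  0.268] tool mm [  25.   68. -108.]
(345, 345) [ 0.513 -0.005  0.259] tool mm [ 18.  33. -99.]
(265, 390) [ 0.558 -0.022  0.242] tool mm [-30.  33. -83.]
(200, 240) [ 0.52  -0.123  0.267] tool mm [ -30.  -75. -107.]
(280, 390) [ 0.547 -0.021  0.236] tool mm [-20.  30. -76.]
(330, 370) [ 0.52  -0.011  0.241] tool mm [  9.  30. -82.]
(345, 280) [ 0.5   -0.019  0.29 ] tool mm [  25.   16. -130.]
(345, 520) [ 0.494 -0.024  0.088] tool mm [28.  8. 72.]
(345, 500) [ 0.493 -0.026  0.104] tool mm [29.  6. 56.]
```

The pale strip is the end of the gripper's body, 70 mm or more above the TCP. The fingers are hidden behind it. The geometry agrees, and the post is clear of the finger. Next I lower.

Request:
{"name": "jog_arm", "arguments": {"increments": [{"slide": [0,0,8],"roll": 0,"gripper": 0},{"slide": [0,0,16],"roll": 0,"gripper": 0},{"slide": [0,0,25],"roll": 0,"gripper": 0},{"slide": [0,0,34],"roll": 0,"gripper": 0},{"slide": [0,0,43],"roll": 0,"gripper": 0},{"slide": [0,0,52],"roll": 0,"gripper": 0},{"slide": [0,0,60],"roll": 0,"gripper": 0},{"slide": [0,0,66],"roll": 0,"gripper": 0},{"slide": [0,0,70],"roll": 0,"gripper": 0},{"slide": [0,0,71],"roll": 0,"gripper": 0}]}}

```text
clock: 2.7
position: [0.5178, -0.0442, 0.0889]
ee_rot: [-0.573, -3.088, 0.0]
force: [-0.0, -0.1, -0.1]
width: 0.007
```

```bash
cat >> h.py <<'E'
def eff():
    # effective post angle if in contact, from finger pose (yaw-free): solve phi with s=16.5 via yaw face
    s,M,y=state();q=s["position"][:2]-A;t=M[:2,0]
    # face line: points p with (p-q).t=9.5mm ; post centre at radius 36 with (p-q).t=16.5mm
    k=q@t+.0165; n=np.array([-t[1],t[0]]); m=np.sqrt(max(.036**2-k*k,0))
    c=[k*t+sg*m*n for sg in(1,-1)]
    p=min(c,key=lambda p:abs((p-q)@n))
    return np.degrees(np.arctan2(p[1],p[0]))%360
def rows(phis,z=.088,back=0):
    s,M,y0=state();print("t",round(s["clock"],2),"pos",s["position"].round(4),"yaw",round(y0,2),"eff phi",round(eff(),2),"F",s["force"].round(1),"Ft",round(float(-s["force"]@M[:,0]),1))
    for ph in phis:
        xy,yaw=fpose(ph,back=back);d=np.array([*xy,z])-s["position"]
        print(ph,(M.T@d*1e3).round(1),round(-np.radians((yaw-y0+180)%360-180),3))
E
python3 - <<'E'
from h import *
rows([249.3,243.3,240,235,232])
E
```

```text
t 2.7 pos [ 0.5178 -0.0442  0.0889] yaw 158.99 eff phi 274.42 F [-0.  -0.1 -0.1] Ft 0.0
249.3 [15.3  1.9  0.9] -0.005
243.3 [19.1  0.3  0.9] 0.099
240 [21.3 -0.3  0.9] 0.157
235 [24.6 -1.1  1. ] 0.244
232 [26.7 -1.5  1. ] 0.296
```

Request:
{"name": "jog_arm", "arguments": {"increments": [{"slide": [3,0,1],"roll": 0,"gripper": 0},{"slide": [6,0,1],"roll": 0,"gripper": 0},{"slide": [9,0,1],"roll": 0,"gripper": 0},{"slide": [11,0,1],"roll": 0,"gripper": 0},{"slide": [13,0,1],"roll": 0,"gripper": 0},{"slide": [14,0,1],"roll": 0,"gripper": 0},{"slide": [15,0,1],"roll": 0,"gripper": 0},{"slide": [16,0,1],"roll": 0.02,"gripper": 0},{"slide": [17,0,1],"roll": 0.04,"gripper": 0},{"slide": [17,0,1],"roll": 0.04,"gripper": 0}]}}

```text
clock: 3.53
position: [0.5042, -0.0394, 0.0893]
ee_rot: [0.638, 3.072, -0.0]
force: [6.4, -4.0, -2.6]
width: 0.003
```

```bash
python3 - <<'E'
from h import *
rows([245,242,239,236,234,232,230])
E
```

```text
t 3.53 pos [ 0.5042 -0.0394  0.0893] yaw 156.53 eff phi 250.81 F [ 6.4 -4.  -2.6] Ft 7.5
245 [3.7 0.9 1.2] 0.027
242 [5.6 0.2 1.2] 0.079
239 [ 7.6 -0.5  1.2] 0.131
236 [ 9.6 -1.1  1.2] 0.184
234 [10.9 -1.4  1.2] 0.219
232 [12.3 -1.6  1.2] 0.254
230 [13.6 -1.9  1.2] 0.289
```

Contact is made at 7.5 N, with the finger lagging about 2.5 mm behind the command. I continue gently.

Request:
{"name": "jog_arm", "arguments": {"increments": [{"slide": [0.8,0,0.5],"roll": 0.02,"gripper": 0},{"slide": [1.6,0,0.8],"roll": 0.04,"gripper": 0},{"slide": [2.4,0,0.8],"roll": 0.06,"gripper": 0},{"slide": [3.2,-0.1,0.8],"roll": 0.08,"gripper": 0},{"slide": [4,-0.3,0.8],"roll": 0.1,"gripper": 0},{"slide": [4.5,-0.4,0.8],"roll": 0.11,"gripper": 0},{"slide": [5,-0.5,0.8],"roll": 0.12,"gripper": 0},{"slide": [5.5,-0.6,0.8],"roll": 0.13,"gripper": 0},{"slide": [6,-0.7,0.8],"roll": 0.14,"gripper": 0},{"slide": [6,-0.7,0.8],"roll": 0.14,"gripper": 0}]}}

```text
clock: 4.37
position: [0.496, -0.0361, 0.0878]
ee_rot: [-0.849, -3.024, -0.0]
force: [0.7, -0.2, 0.8]
width: 0.003
```

```bash
python3 - <<'E'
from h import *
rows([242,239,236,234,232,230])
E
```

```text
t 4.37 pos [ 0.496  -0.0361  0.0878] yaw 148.64 eff phi 236.79 F [ 0.7 -0.2  0.8] Ft 0.7
242 [-3.2  0.9 -0.2] -0.059
239 [-1.4 -0.1 -0.2] -0.006
236 [ 0.5 -0.9 -0.2] 0.046
234 [ 1.8 -1.4 -0.2] 0.081
232 [ 3.1 -1.8 -0.2] 0.116
230 [ 4.4 -2.2 -0.2] 0.151
```

The force has dropped, so the dial has probably clicked once. I check by picture.

```bash
cat >> h.py <<'E'
def look(fn):
    from cell import arm
    e=arm.get_image("scene");f=cv2.resize(e["frame"][150:250,220:330],(660,600),interpolation=cv2.INTER_CUBIC)
    f=np.clip(f.astype(float)*1.5,0,255).astype(np.uint8)
    for k in range(-3,6):
        p=np.radians(249.3-30*k);X=[A[0]+.036*np.cos(p),A[1]+.036*np.sin(p),.108]
        q=(proj(e,X)-[220,150]+.5)*6-.5;cv2.circle(f,tuple(int(round(i)) for i in q),4,(0,0,255) if k==4 else (0,255,0),1);cv2.putText(f,str(k),(int(q[0])+6,int(q[1])),0,.45,(0,255,255),1)
    cv2.imwrite(fn,f)
E
python3 -c "
from h import *
look('pics/k1.png')"
```

```text
(no output)
```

View pics/k1.png

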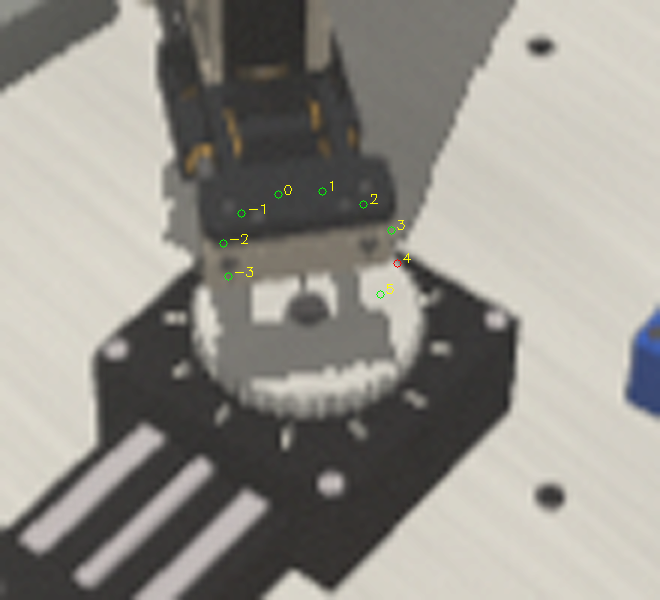

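The gripper body hides the post, but the pointer line on the dial now points straight up at (303,280), which fits one click. The next contact angle will confirm it: it should be about 220°.

```bash
python3 -c "
from h import *
rows([233,229,226,224,222,220,218,216])"
```

```text
t 4.42 pos [ 0.4959 -0.0361  0.0878] yaw 148.69 eff phi 236.76 F [1.4 0.4 1.2] Ft 1.0
233 [ 2.4 -1.6 -0.2] 0.099
229 [ 5.1 -2.4 -0.2] 0.169
226 [ 7.1 -2.9 -0.2] 0.221
224 [ 8.5 -3.2 -0.2] 0.256
222 [ 9.8 -3.4 -0.2] 0.291
220 [11.2 -3.6 -0.2] 0.326
218 [12.6 -3.7 -0.2] 0.361
216 [14.  -3.8 -0.2] 0.396
```

Request:
{"name": "jog_arm", "arguments": {"increments": [{"slide": [1.2,-0.8,0],"roll": 0.05,"gripper": 0},{"slide": [2.4,-1.6,0],"roll": 0.1,"gripper": 0},{"slide": [5,-2.4,0],"roll": 0.17,"gripper": 0},{"slide": [7,-2.9,0],"roll": 0.22,"gripper": 0},{"slide": [8.5,-3.2,0],"roll": 0.256,"gripper": 0},{"slide": [9.8,-3.4,0],"roll": 0.29,"gripper": 0},{"slide": [11.2,-3.6,0],"roll": 0.326,"gripper": 0},{"slide": [12.6,-3.7,0],"roll": 0.36,"gripper": 0},{"slide": [13.3,-3.8,0],"roll": 0.38,"gripper": 0},{"slide": [13.3,-3.8,0],"roll": 0.38,"gripper": 0}]}}

```text
clock: 5.25
position: [0.4841, -0.0339, 0.0878]
ee_rot: [1.406, 2.807, -0.0]
force: [7.1, -5.6, -5.6]
width: 0.006
```

```bash
python3 -c "
from h import *
rows([216,213,210,207,205,203])"
```

```text
t 5.25 pos [ 0.4841 -0.0339  0.0878] yaw 126.78 eff phi 220.33 F [ 7.1 -5.6 -5.6] Ft 8.7
216 [ 2.7 -0.4 -0.2] 0.014
213 [ 4.6 -1.2 -0.2] 0.066
210 [ 6.6 -1.9 -0.2] 0.118
207 [ 8.6 -2.5 -0.2] 0.171
205 [ 9.9 -2.8 -0.2] 0.206
203 [11.3 -3.1 -0.2] 0.24
```

Contact is at 220.3° as predicted, which confirms click 1. Now click 2.

Request:
{"name": "jog_arm", "arguments": {"increments": [{"slide": [0.8,-0.2,0],"roll": 0.02,"gripper": 0},{"slide": [1.6,-0.4,0],"roll": 0.04,"gripper": 0},{"slide": [2.4,-0.7,0],"roll": 0.06,"gripper": 0},{"slide": [3.2,-0.9,0],"roll": 0.08,"gripper": 0},{"slide": [4,-1.2,0],"roll": 0.1,"gripper": 0},{"slide": [4.5,-1.4,0],"roll": 0.12,"gripper": 0},{"slide": [5,-1.5,0],"roll": 0.13,"gripper": 0},{"slide": [5.5,-1.6,0],"roll": 0.14,"gripper": 0},{"slide": [6,-1.7,0],"roll": 0.15,"gripper": 0},{"slide": [6,-1.7,0],"roll": 0.15,"gripper": 0}]}}

```text
clock: 6.08
position: [0.4777, -0.0287, 0.0878]
ee_rot: [-1.611, -2.696, 0.0]
force: [0.1, -1.4, 0.5]
width: 0.001
```

```bash
python3 -c "
from h import *
rows([209,206,203,200,197,194,192,190,188,187,186])"
```

```text
t 6.08 pos [ 0.4777 -0.0287  0.0878] yaw 118.29 eff phi 207.7 F [ 0.1 -1.4  0.5] Ft 1.3
209 [-0.8 -0.  -0.2] -0.012
206 [ 1.1 -0.9 -0.2] 0.04
203 [ 3.  -1.6 -0.2] 0.092
200 [ 5.  -2.2 -0.2] 0.145
197 [ 7.  -2.8 -0.2] 0.197
194 [ 9.  -3.2 -0.2] 0.249
192 [10.4 -3.4 -0.2] 0.284
190 [11.8 -3.6 -0.2] 0.319
188 [13.1 -3.7 -0.2] 0.354
187 [13.8 -3.8 -0.2] 0.372
186 [14.5 -3.8 -0.2] 0.389
```

Clicked again, since the force fell to 1 N. The next contact should be at about 190°.

Request:
{"name": "jog_arm", "arguments": {"increments": [{"slide": [1.5,-1,0],"roll": 0.05,"gripper": 0},{"slide": [3,-1.6,0],"roll": 0.092,"gripper": 0},{"slide": [5,-2.2,0],"roll": 0.145,"gripper": 0},{"slide": [7,-2.8,0],"roll": 0.197,"gripper": 0},{"slide": [9,-3.2,0],"roll": 0.25,"gripper": 0},{"slide": [10.4,-3.4,0],"roll": 0.284,"gripper": 0},{"slide": [11.8,-3.6,0],"roll": 0.32,"gripper": 0},{"slide": [13,-3.7,0],"roll": 0.354,"gripper": 0},{"slide": [13.6,-3.8,0],"roll": 0.365,"gripper": 0},{"slide": [13.6,-3.8,0],"roll": 0.365,"gripper": 0}]}}

```text
clock: 6.92
position: [0.4687, -0.0199, 0.088]
ee_rot: [2.075, 2.358, -0.001]
force: [1.3, -6.0, -1.3]
width: 0.006
```

```bash
python3 -c "
from h import *
rows([186,183,180,177,175,173])"
```

```text
t 6.92 pos [ 0.4687 -0.0199  0.088 ] yaw 97.31 eff phi 189.81 F [ 1.3 -6.  -1.3] Ft 6.1
186 [ 2.4 -1.  -0. ] 0.023
183 [ 4.3 -1.7 -0. ] 0.075
180 [ 6.3 -2.4 -0. ] 0.128
177 [ 8.3 -3.  -0. ] 0.18
175 [ 9.6 -3.3 -0.1] 0.215
173 [11.  -3.6 -0.1] 0.25
```

Contact is at 189.8°, so two clicks are confirmed. Now click 3.

Request:
{"name": "jog_arm", "arguments": {"increments": [{"slide": [0.8,-0.4,0],"roll": 0.02,"gripper": 0},{"slide": [1.6,-0.7,0],"roll": 0.04,"gripper": 0},{"slide": [2.4,-1,0],"roll": 0.06,"gripper": 0},{"slide": [3.2,-1.3,0],"roll": 0.08,"gripper": 0},{"slide": [4,-1.6,0],"roll": 0.1,"gripper": 0},{"slide": [4.5,-1.8,0],"roll": 0.12,"gripper": 0},{"slide": [5,-1.9,0],"roll": 0.13,"gripper": 0},{"slide": [5.5,-2,0],"roll": 0.14,"gripper": 0},{"slide": [6,-2.1,0],"roll": 0.15,"gripper": 0},{"slide": [6,-2.1,0],"roll": 0.15,"gripper": 0}]}}

```text
clock: 7.75
position: [0.4654, -0.0127, 0.0879]
ee_rot: [-2.245, -2.198, -0.0]
force: [0.3, -1.6, -1.1]
width: 0.002
```

```bash
python3 -c "
from h import *
rows([179,176,173,170,167,164,162,160,158,157,156])"
```

```text
t 7.75 pos [ 0.4654 -0.0127  0.0879] yaw 88.79 eff phi 177.91 F [ 0.3 -1.6 -1.1] Ft 1.6
179 [-0.7 -0.2 -0.1] -0.004
176 [ 1.2 -1.  -0.1] 0.049
173 [ 3.2 -1.7 -0.1] 0.101
170 [ 5.1 -2.3 -0.1] 0.153
167 [ 7.1 -2.8 -0.1] 0.206
164 [ 9.2 -3.2 -0.1] 0.258
162 [10.5 -3.5 -0.1] 0.293
160 [11.9 -3.6 -0.1] 0.328
158 [13.3 -3.7 -0.1] 0.363
157 [14.  -3.8 -0.1] 0.38
156 [14.7 -3.8 -0.1] 0.398
```

Click 3 looks done. The next contact should be at about 160°.

Request:
{"name": "jog_arm", "arguments": {"increments": [{"slide": [1.2,-1,0],"roll": 0.05,"gripper": 0},{"slide": [3.2,-1.7,0],"roll": 0.1,"gripper": 0},{"slide": [5,-2.3,0],"roll": 0.15,"gripper": 0},{"slide": [7,-2.8,0],"roll": 0.205,"gripper": 0},{"slide": [9,-3.2,0],"roll": 0.258,"gripper": 0},{"slide": [10.5,-3.5,0],"roll": 0.293,"gripper": 0},{"slide": [11.9,-3.6,0],"roll": 0.328,"gripper": 0},{"slide": [13,-3.7,0],"roll": 0.355,"gripper": 0},{"slide": [13.6,-3.8,0],"roll": 0.37,"gripper": 0},{"slide": [13.6,-3.8,0],"roll": 0.37,"gripper": 0}]}}

```text
clock: 8.58
position: [0.4613, -0.0002, 0.0878]
ee_rot: [2.612, 1.746, -0.003]
force: [-1.5, -5.9, 0.5]
width: 0.007
```

```bash
python3 -c "
from h import *
rows([156,153,150,147,145,143])
look('pics/k3.png')"
```

```text
t 8.58 pos [ 4.613e-01 -2.000e-04  8.780e-02] yaw 67.53 eff phi 159.64 F [-1.5 -5.9  0.5] Ft 6.1
156 [ 2.3 -0.3 -0.2] 0.027
153 [ 4.2 -1.1 -0.2] 0.079
150 [ 6.2 -1.8 -0.2] 0.131
147 [ 8.2 -2.3 -0.2] 0.184
145 [ 9.5 -2.6 -0.2] 0.219
143 [10.9 -2.9 -0.2] 0.254
```

View pics/k3.png

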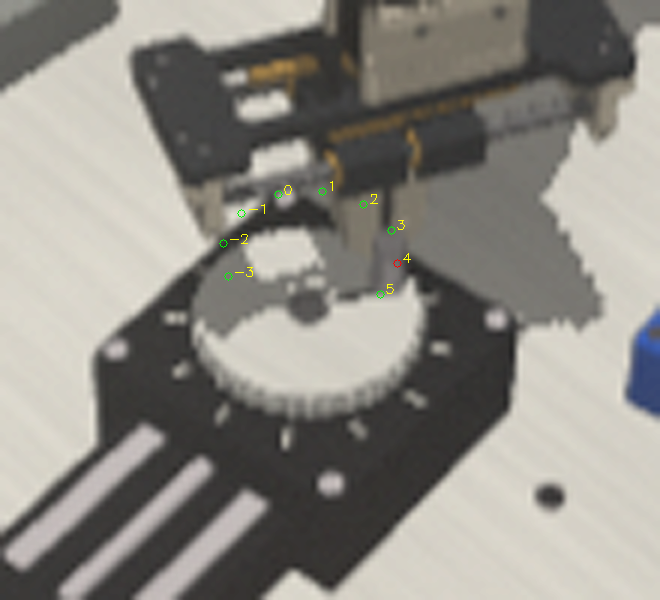

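The post is at (392,235), on predicted mark 3, and is in contact. Three clicks are confirmed. Now the fourth.

Request:
{"name": "jog_arm", "arguments": {"increments": [{"slide": [0.8,-0.3,0],"roll": 0.02,"gripper": 0},{"slide": [1.6,-0.5,0],"roll": 0.04,"gripper": 0},{"slide": [2.4,-0.8,0],"roll": 0.06,"gripper": 0},{"slide": [3.2,-1.0,0],"roll": 0.08,"gripper": 0},{"slide": [4,-1.3,0],"roll": 0.1,"gripper": 0},{"slide": [4.5,-1.5,0],"roll": 0.12,"gripper": 0},{"slide": [5,-1.6,0],"roll": 0.13,"gripper": 0},{"slide": [5.5,-1.7,0],"roll": 0.14,"gripper": 0},{"slide": [5.8,-1.8,0],"roll": 0.15,"gripper": 0},{"slide": [5.8,-1.8,0],"roll": 0.15,"gripper": 0}]}}

```text
clock: 9.47
position: [0.4622, 0.007, 0.0878]
ee_rot: [-2.734, -1.547, 0.001]
force: [-2.3, -3.0, 0.5]
width: 0.001
```

```bash
python3 -c "
from h import *
rows([150,147])
look('pics/k4.png')"
```

```text
t 9.47 pos [0.4622 0.007  0.0878] yaw 59.0 eff phi 148.87 F [-2.3 -3.   0.5] Ft 3.7
150 [-0.7  0.3 -0.2] -0.017
147 [ 1.2 -0.5 -0.2] 0.035
```

View pics/k4.png

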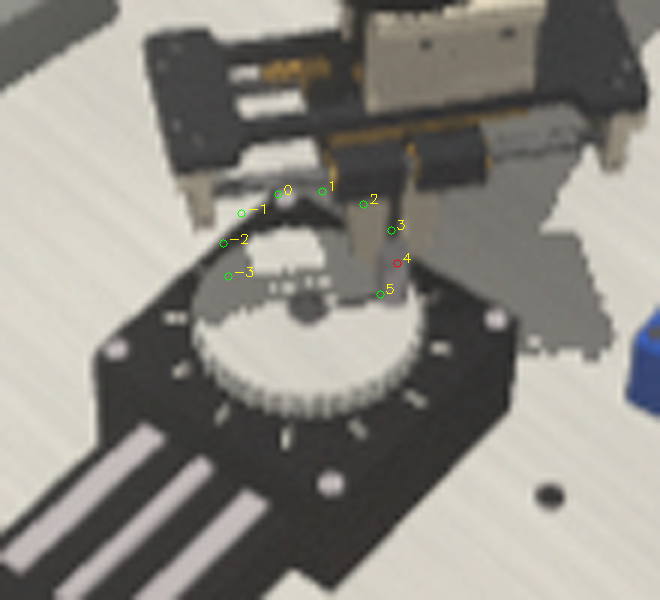

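It hasn't snapped yet. The post, with its top at about (395,243), sits between marks 3 and 4, with 3.7 N still on the finger. I push a little further.

Request:
{"name": "jog_arm", "arguments": {"increments": [{"slide": [0.3,-0.1,0],"roll": 0.01,"gripper": 0},{"slide": [0.6,-0.2,0],"roll": 0.015,"gripper": 0},{"slide": [0.9,-0.3,0],"roll": 0.02,"gripper": 0},{"slide": [1.1,-0.4,0],"roll": 0.025,"gripper": 0},{"slide": [1.3,-0.5,0],"roll": 0.03,"gripper": 0},{"slide": [1.5,-0.6,0],"roll": 0.035,"gripper": 0},{"slide": [1.7,-0.7,0],"roll": 0.04,"gripper": 0},{"slide": [1.8,-0.7,0],"roll": 0.04,"gripper": 0},{"slide": [1.8,-0.7,0],"roll": 0.04,"gripper": 0},{"slide": [1.8,-0.7,0],"roll": 0.04,"gripper": 0}]}}

```text
clock: 10.35
position: [0.4631, 0.0086, 0.088]
ee_rot: [2.764, 1.492, 0.001]
force: [-0.1, -0.3, 0.2]
width: 0.005
```

```bash
python3 -c "
from h import *
rows([150,147])
look('pics/k5.png')"
```

```text
t 10.35 pos [0.4631 0.0086 0.088 ] yaw 56.72 eff phi 145.85 F [-0.1 -0.3  0.2] Ft 0.3
150 [-2.6  0.4  0. ] -0.057
147 [-0.7 -0.5  0. ] -0.005
```

View pics/k5.png

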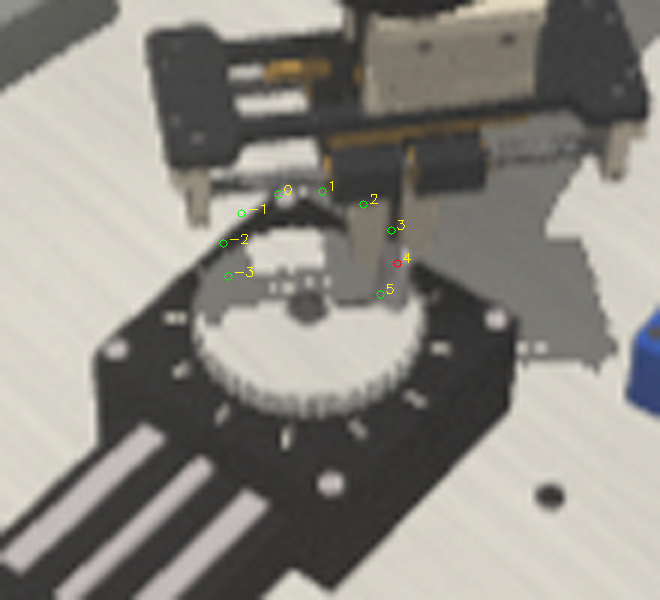

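The force is zero, so it has clicked. The post now stands at mark 4. I back off and lift.

Request:
{"name": "jog_arm", "arguments": {"increments": [{"slide": [-2,0,0],"roll": 0,"gripper": 0},{"slide": [-4,0,0],"roll": 0,"gripper": 0},{"slide": [-5,0,-5],"roll": 0,"gripper": 0},{"slide": [-5,0,-15],"roll": 0,"gripper": 0},{"slide": [-5,0,-30],"roll": 0,"gripper": 0},{"slide": [-5,0,-45],"roll": 0,"gripper": 0},{"slide": [-5,0,-60],"roll": 0,"gripper": 0},{"slide": [-5,0,-75],"roll": 0,"gripper": 0},{"slide": [-5,0,-90],"roll": 0,"gripper": 0},{"slide": [-5,0,-100],"roll": 0,"gripper": 0}]}}

```text
clock: 11.23
position: [0.4607, 0.0043, 0.1897]
ee_rot: [2.764, 1.491, 0.003]
force: [1.3, 0.6, -1.2]
width: 0.004
```

```bash
python3 -c "
from h import *
move([.474,.302],.16,70)
look('pics/k6.png')"
```

```text
t 11.2333 pos [0.4607 0.0043 0.1897] yaw 56.7 tilt 0.11 F [ 1.3  0.6 -1.2] w 0.0
slide [ 256.1 -152.3   29.8] roll -0.232
```

View pics/k6.png

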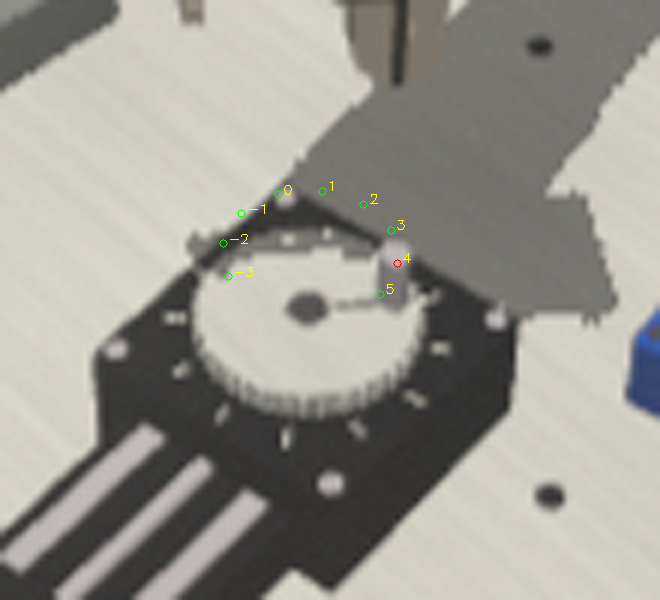

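```bash
python3 - <<'E'
from h import *
from cell import arm
d=arm.get_image("top");e=arm.get_image("scene");pickle.dump((d,e),open("i2.pkl","wb"))
for k in(3,4,5):
    p=np.radians(249.3-30*k)
    print(k,(proj(e,[A[0]+.054*np.cos(p),A[1]+.054*np.sin(p),.062])-[220,150]+.5)*6-.5,"postbase",(proj(e,[A[0]+.036*np.cos(p),A[1]+.036*np.sin(p),.078])-[220,150]+.5)*6-.5)
f=cv2.resize(d["frame"][160:250,180:300],(800,600),interpolation=cv2.INTER_CUBIC)
cv2.imwrite("pics/k7.png",np.clip(f*1.5,0,255).astype(np.uint8))
E
```

```text
3 [425.85540761 293.17462267] postbase [388.17817437 279.04962145]
4 [435.76116228 342.27866458] postbase [394.42701761 311.89485452]
5 [411.10514151 388.86038557] postbase [377.52680245 342.74302862]
```

View pics/k7.png

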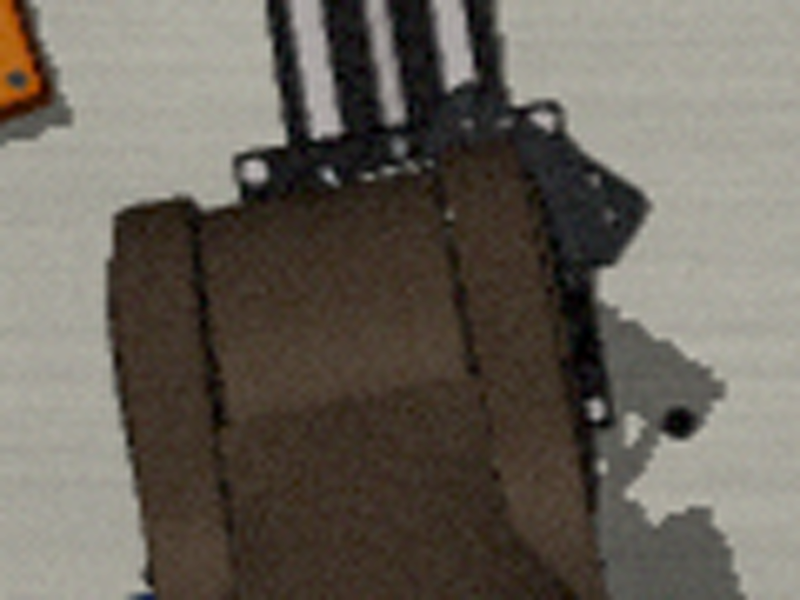

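The white lines in the scene view sit about 5 crop px off my projection, so this reading of the post is ambiguous. I'll move the arm clear and measure properly before pressing anything.

Request:
{"name": "jog_arm", "arguments": {"increments": [{"slide": [25,-15,0],"roll": 0,"gripper": 0},{"slide": [50,-30,0],"roll": 0,"gripper": 0},{"slide": [75,-45,0],"roll": 0,"gripper": 0},{"slide": [100,-60,0],"roll": 0,"gripper": 0},{"slide": [125,-75,0],"roll": 0,"gripper": 0},{"slide": [150,-90,0],"roll": 0,"gripper": 0},{"slide": [180,-107,0],"roll": 0,"gripper": 0},{"slide": [210,-125,0],"roll": 0,"gripper": 0},{"slide": [240,-143,0],"roll": 0,"gripper": 0},{"slide": [256,-152,0],"roll": 0,"gripper": 0}]}}

```text
clock: 12.22
position: [0.4722, 0.3061, 0.1867]
ee_rot: [-2.76, -1.496, 0.001]
force: [0.7, -0.5, 0.4]
width: 0.004
```

```bash
python3 - <<'E'
from h import *
from cell import arm
d=arm.get_image("top");e=arm.get_image("scene");pickle.dump((d,e),open("i3.pkl","wb"))
a=[cv2.resize(f["frame"][v:v+h,u:u+w],(400,400),interpolation=cv2.INTER_CUBIC) for f,u,v,w,h in((d,218,178,50,50),(e,245,165,56,56))]
cv2.imwrite("pics/k8.png",np.clip(np.hstack(a)*1.4,0,255).astype(np.uint8))
T=d
for k in (3,3.5,4): 
    p=np.radians(249.3-30*k);print(k,(proj(d,[A[0]+.036*np.cos(p),A[1]+.036*np.sin(p),.108])-[218,178]+.5)*8-.5,(proj(e,[A[0]+.036*np.cos(p),A[1]+.036*np.sin(p),.108])-[245,165]+.5)*400/56-.5+[400,0])
print(proj(d,[*A,.078]))
E
```

```text
3 [158.89127943 304.33942996] [686.53196374 166.69750553]
3.5 [132.3537955  290.32493452] [693.84168855 185.90509088]
4 [110.37140086 269.91892654] [694.14217948 205.88614527]
[242.76238886 202.63748702]
```

View pics/k8.png

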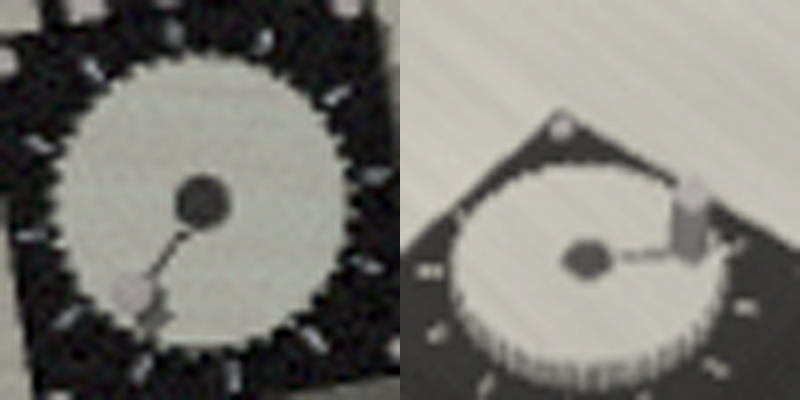

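This check caught a real fault. In the top view the post is at (135,292) and the pointer lies midway between the white lines at (145,362) and (67,318). The dial has turned only about 105° and is hung up on the crest between stops 3 and 4. I need to go back and nudge it forward.

```bash
python3 - <<'E'
from h import *
xy,y=fpose(146,back=8);print(xy,y);move(xy,.187,y)
E
```

```text
[0.45795442 0.00231952] 56
t 12.3167 pos [0.4721 0.3058 0.1865] yaw 57.02 tilt 0.14 F [ 0.4 -0.1  0.2] w 0.01
slide [-262.3  153.3   -0.9] roll 0.018
```

Request:
{"name": "jog_arm", "arguments": {"increments": [{"slide": [-26,15,0],"roll": 0,"gripper": 0},{"slide": [-52,30,0],"roll": 0,"gripper": 0},{"slide": [-82,48,0],"roll": 0,"gripper": 0},{"slide": [-112,65,0],"roll": 0,"gripper": 0},{"slide": [-142,83,0],"roll": 0,"gripper": 0},{"slide": [-172,100,0],"roll": 0,"gripper": 0},{"slide": [-202,118,0],"roll": 0,"gripper": 0},{"slide": [-232,136,0],"roll": 0,"gripper": 0},{"slide": [-254,149,0],"roll": 0.018,"gripper": 0},{"slide": [-262,153,0],"roll": 0.018,"gripper": 0}]}}

```text
clock: 13.15
position: [0.4562, -0.0069, 0.187]
ee_rot: [2.783, 1.456, -0.004]
force: [0.1, -1.7, 0.4]
width: 0.006
```

```bash
python3 - <<'E'
from h import *
xy,y=fpose(146,back=8);move(xy,.088,y)
E
```

```text
t 13.15 pos [ 0.4562 -0.0069  0.187 ] yaw 55.24 tilt 0.16 F [ 0.1 -1.7  0.4] w 0.01
slide [ 8.9 -3.8 99. ] roll -0.013
```

Request:
{"name": "jog_arm", "arguments": {"increments": [{"slide": [0,0,0],"roll": 0,"gripper": 0},{"slide": [0,0,3],"roll": 0,"gripper": 0},{"slide": [0,0,10],"roll": 0,"gripper": 0},{"slide": [0,0,20],"roll": 0,"gripper": 0},{"slide": [0,0,32],"roll": 0,"gripper": 0},{"slide": [0,0,44],"roll": 0,"gripper": 0},{"slide": [0,0,54],"roll": 0,"gripper": 0},{"slide": [0,0,60],"roll": 0,"gripper": 0},{"slide": [0,0,60],"roll": 0,"gripper": 0},{"slide": [0,0,60],"roll": 0,"gripper": 0}]}}

```text
clock: 13.98
position: [0.4575, -0.0004, 0.1276]
ee_rot: [-2.776, -1.469, 0.001]
force: [0.8, 0.4, -0.2]
width: 0.005
```

```bash
python3 - <<'E'
from h import *
xy,y=fpose(146,back=8);move(xy,.088,y)
E
```

```text
t 13.9833 pos [ 4.575e-01 -4.000e-04  1.276e-01] yaw 55.77 tilt 0.05 F [ 0.8  0.4 -0.2] w 0.01
slide [ 2.5 -1.1 39.6] roll -0.004
```

Request:
{"name": "jog_arm", "arguments": {"increments": [{"slide": [0,0,5],"roll": 0,"gripper": 0},{"slide": [0,0,11],"roll": 0,"gripper": 0},{"slide": [0,0,18],"roll": 0,"gripper": 0},{"slide": [0,0,25],"roll": 0,"gripper": 0},{"slide": [0,0,31],"roll": 0,"gripper": 0},{"slide": [0,0,36],"roll": 0,"gripper": 0},{"slide": [0,0,39],"roll": 0,"gripper": 0},{"slide": [0,0,39.5],"roll": 0,"gripper": 0},{"slide": [0,0,39.5],"roll": 0,"gripper": 0},{"slide": [0,0,39.5],"roll": 0,"gripper": 0}]}}

```text
clock: 14.82
position: [0.4579, -0.0013, 0.0886]
ee_rot: [2.778, 1.467, 0.0]
force: [0.3, 0.3, 0.1]
width: 0.006
```

```bash
python3 - <<'E'
from h import *
rows([150,147,145,143,141,139,138])
E
```

```text
t 14.82 pos [ 0.4579 -0.0013  0.0886] yaw 55.68 eff phi 163.83 F [0.3 0.3 0.1] Ft -0.4
150 [ 8.5 -0.7  0.6] -0.075
147 [10.4 -1.7  0.6] -0.023
145 [11.6 -2.3  0.6] 0.012
143 [12.9 -2.8  0.6] 0.047
141 [14.2 -3.3  0.6] 0.082
139 [15.5 -3.8  0.6] 0.117
138 [16.2 -4.   0.6] 0.134
```

Request:
{"name": "jog_arm", "arguments": {"increments": [{"slide": [3,0,0.5],"roll": 0,"gripper": 0},{"slide": [6,-0.5,0.5],"roll": 0,"gripper": 0},{"slide": [8.5,-1,0.5],"roll": 0,"gripper": 0},{"slide": [10.5,-1.8,0.5],"roll": 0,"gripper": 0},{"slide": [11.5,-2.3,0.5],"roll": 0.01,"gripper": 0},{"slide": [12.3,-2.6,0.5],"roll": 0.03,"gripper": 0},{"slide": [13,-2.9,0.5],"roll": 0.05,"gripper": 0},{"slide": [13.7,-3.2,0.5],"roll": 0.07,"gripper": 0},{"slide": [14.4,-3.4,0.5],"roll": 0.09,"gripper": 0},{"slide": [14.4,-3.4,0.5],"roll": 0.09,"gripper": 0}]}}

```text
clock: 15.65
position: [0.463, 0.0128, 0.0879]
ee_rot: [-2.842, -1.338, -0.0]
force: [-0.1, -0.3, 0.7]
width: 0.004
```

```bash
python3 - <<'E'
from h import *
rows([145,143,141,139,138])
look('pics/k9.png')
E
```

```text
t 15.65 pos [0.463  0.0128 0.0879] yaw 50.42 eff phi 140.58 F [-0.1 -0.3  0.7] Ft 0.3
145 [-2.7  1.6 -0.1] -0.08
143 [-1.5  1.  -0.1] -0.045
141 [-0.3  0.4 -0.1] -0.01
139 [ 1.  -0.2 -0.1] 0.025
138 [ 1.6 -0.5 -0.1] 0.042
```

View pics/k9.png

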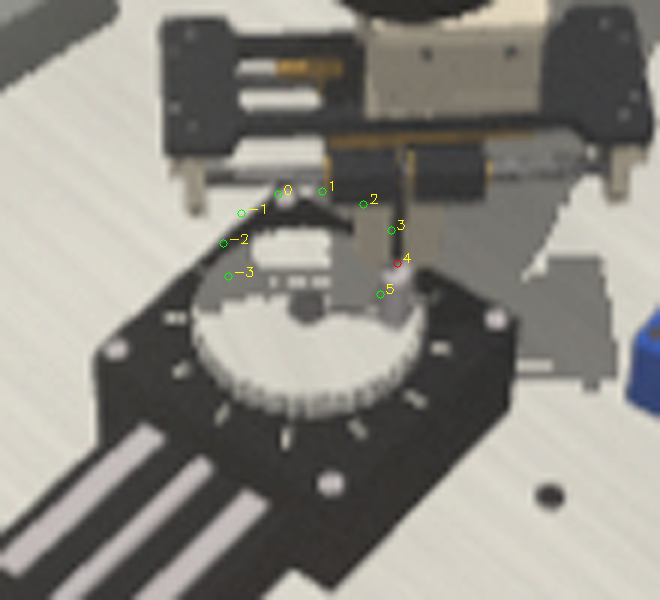

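The post top is now at (398,272), just on mark 4. It has clearly snapped, and a gap to the fingers is visible. I back off, lift, and verify from the top.

Request:
{"name": "jog_arm", "arguments": {"increments": [{"slide": [-2,0,0],"roll": 0,"gripper": 0},{"slide": [-4,0,0],"roll": 0,"gripper": 0},{"slide": [-5,0,-5],"roll": 0,"gripper": 0},{"slide": [-5,0,-15],"roll": 0,"gripper": 0},{"slide": [-5,0,-30],"roll": 0,"gripper": 0},{"slide": [-5,0,-45],"roll": 0,"gripper": 0},{"slide": [-5,0,-60],"roll": 0,"gripper": 0},{"slide": [-5,0,-75],"roll": 0,"gripper": 0},{"slide": [-5,0,-85],"roll": 0,"gripper": 0},{"slide": [-5,0,-90],"roll": 0,"gripper": 0}]}}

```text
clock: 16.53
position: [0.4604, 0.0086, 0.1796]
ee_rot: [2.84, 1.34, 0.003]
force: [0.5, -0.6, -0.4]
width: 0.004
```

```bash
python3 - <<'E'
from h import *
move([.474,.302],.178,50.4)
E
```

```text
t 16.5333 pos [0.4604 0.0086 0.1796] yaw 50.51 tilt 0.13 F [ 0.5 -0.6 -0.4] w 0.0
slide [ 235.1 -176.1    1.7] roll 0.002
```

Request:
{"name": "jog_arm", "arguments": {"increments": [{"slide": [23,-17,0],"roll": 0,"gripper": 0},{"slide": [46,-35,0],"roll": 0,"gripper": 0},{"slide": [72,-54,0],"roll": 0,"gripper": 0},{"slide": [98,-74,0],"roll": 0,"gripper": 0},{"slide": [124,-93,0],"roll": 0,"gripper": 0},{"slide": [150,-113,0],"roll": 0,"gripper": 0},{"slide": [180,-135,0],"roll": 0,"gripper": 0},{"slide": [210,-157,0],"roll": 0,"gripper": 0},{"slide": [228,-171,0],"roll": 0,"gripper": 0},{"slide": [235,-176,0],"roll": 0,"gripper": 0}]}}

```text
clock: 17.37
position: [0.4721, 0.3065, 0.1777]
ee_rot: [-2.836, -1.346, -0.0]
force: [-0.1, 0.6, 0.2]
width: 0.004
```

```bash
python3 - <<'E'
from h import *
from cell import arm
d=arm.get_image("top");e=arm.get_image("scene");pickle.dump((d,e),open("i4.pkl","wb"))
a=[cv2.resize(f["frame"][v:v+h,u:u+w],(400,400),interpolation=cv2.INTER_CUBIC) for f,u,v,w,h in((d,218,178,50,50),(e,245,165,56,56))]
cv2.imwrite("pics/k10.png",np.clip(np.hstack(a)*1.4,0,255).astype(np.uint8))
move([.474,.302],.075,50.4)
E
```

```text
t 17.4667 pos [0.4728 0.3034 0.1775] yaw 50.68 tilt 0.05 F [-0.5 -0.3  0.5] w 0.01
slide [ -0.3   1.9 102.5] roll 0.005
```

View pics/k10.png

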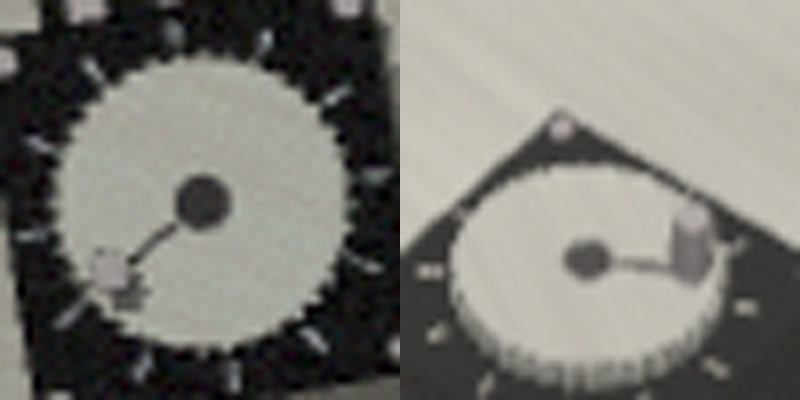

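The post is at (110,270), exactly the predicted stop 4 (110,270), and the pointer is aligned with the white line at (70,310). Next is the button.

Request:
{"name": "jog_arm", "arguments": {"increments": [{"slide": [0,1,8],"roll": 0,"gripper": 0},{"slide": [0,1,20],"roll": 0,"gripper": 0},{"slide": [0,1,34],"roll": 0,"gripper": 0},{"slide": [0,1,48],"roll": 0,"gripper": 0},{"slide": [0,1,62],"roll": 0,"gripper": 0},{"slide": [0,1,76],"roll": 0,"gripper": 0},{"slide": [0,1,88],"roll": 0,"gripper": 0},{"slide": [0,1,96],"roll": 0,"gripper": 0},{"slide": [0,1,100],"roll": 0,"gripper": 0},{"slide": [0,1,100],"roll": 0,"gripper": 0}]}}

```text
clock: 18.3
position: [0.474, 0.2997, 0.077]
ee_rot: [2.841, 1.338, -0.003]
force: [0.3, 0.7, 0.2]
width: 0.004
```

```bash
python3 - <<'E'
from h import *
from cell import arm
move([.474,.302],.061,50.4)
e=arm.get_image("scene")
f=cv2.resize(e["frame"][230:310,320:420],(700,560),interpolation=cv2.INTER_CUBIC);cv2.imwrite("pics/b1.png",np.clip(f*1.6,0,255).astype(np.uint8))
E
```

```text
t 18.3 pos [0.474  0.2997 0.077 ] yaw 50.44 tilt 0.11 F [0.3 0.7 0.2] w 0.0
slide [ 1.8 -1.5 16. ] roll 0.001
```

View pics/b1.png

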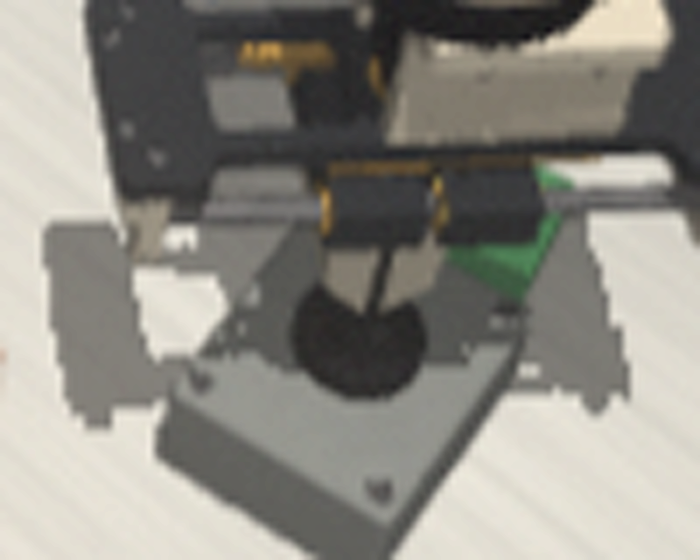

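The fingertips are right over the black button at (365,320). I press.

Request:
{"name": "jog_arm", "arguments": {"increments": [{"slide": [0.5,-0.5,4],"roll": 0,"gripper": 0},{"slide": [1,-0.5,8],"roll": 0,"gripper": 0},{"slide": [1,-0.5,10],"roll": 0,"gripper": 0},{"slide": [1,-0.5,12],"roll": 0,"gripper": 0},{"slide": [1,-0.5,13.5],"roll": 0,"gripper": 0},{"slide": [1,-0.5,15],"roll": 0,"gripper": 0},{"slide": [1,-0.5,16],"roll": 0,"gripper": 0},{"slide": [1,-0.5,17],"roll": 0,"gripper": 0},{"slide": [1,-0.5,18],"roll": 0,"gripper": 0},{"slide": [1,-0.5,18],"roll": 0,"gripper": 0}]}}

```text
clock: 19.18
position: [0.4746, 0.3026, 0.0611]
ee_rot: [2.841, 1.34, 0.001]
force: [-4.6, -3.3, 15.4]
width: 0.005
```

```bash
python3 - <<'E'
from h import *
move([.474,.302],.0605,50.4)
E
```

```text
t 19.1833 pos [0.4746 0.3026 0.0611] yaw 50.52 tilt 0.05 F [-4.6 -3.3 15.4] w 0.01
slide [-0.8 -0.1  0.6] roll 0.002
```

The tip is at z = 61.1 mm with 15 N, so the button is on its bottom stop. I lift off.

Request:
{"name": "jog_arm", "arguments": {"increments": [{"slide": [0,0,0],"roll": 0,"gripper": 0},{"slide": [0,0,0],"roll": 0,"gripper": 0},{"slide": [0,0,-3],"roll": 0,"gripper": 0},{"slide": [0,0,-8],"roll": 0,"gripper": 0},{"slide": [0,0,-15],"roll": 0,"gripper": 0},{"slide": [0,0,-30],"roll": 0,"gripper": 0},{"slide": [0,0,-50],"roll": 0,"gripper": 0},{"slide": [0,0,-70],"roll": 0,"gripper": 0},{"slide": [0,0,-90],"roll": 0,"gripper": 0},{"slide": [0,0,-100],"roll": 0,"gripper": 0}]}}

```text
clock: 20.02
position: [0.4751, 0.303, 0.1624]
ee_rot: [-2.841, -1.34, -0.004]
force: [0.1, 0.5, -0.1]
width: 0.007
```

```bash
python3 - <<'E'
from h import *
from cell import arm
move([.474,.302],.16,50.4)
d=arm.get_image("top");e=arm.get_image("scene")
a=[cv2.resize(f["frame"][v:v+h,u:u+w],(400,400),interpolation=cv2.INTER_CUBIC) for f,u,v,w,h in((d,218,178,50,50),(e,330,235,80,80))]
cv2.imwrite("pics/z.png",np.clip(np.hstack(a)*1.4,0,255).astype(np.uint8))
cv2.imwrite("pics/zt.png",d["frame"])
# depth of the button top
for v in range(270,288,3):
    for u in(365,371): 
        z=e["depth"][v,u];print((u,v),(e["R"].T@(np.linalg.solve(e["intrinsics"],[u,v,1.])*z-e["t"])).round(3))
E
```

```text
t 20.0167 pos [0.4751 0.303  0.1624] yaw 50.52 tilt 0.15 F [ 0.1  0.5 -0.1] w 0.01
slide [-1.4 -0.2  2.4] roll 0.002
(365, 270) [0.473 0.285 0.054]
(371, 270) [0.471 0.298 0.067]
(365, 273) [0.482 0.292 0.059]
(371, 273) [0.478 0.304 0.068]
(365, 276) [0.486 0.296 0.056]
(371, 276) [0.482 0.308 0.065]
(365, 279) [0.494 0.302 0.059]
(371, 279) [0.486 0.311 0.061]
(365, 282) [0.497 0.305 0.053]
(371, 282) [0.489 0.315 0.057]
(365, 285) [0.497 0.307 0.043]
(371, 285) [0.494 0.319 0.054]
```

View pics/z.png

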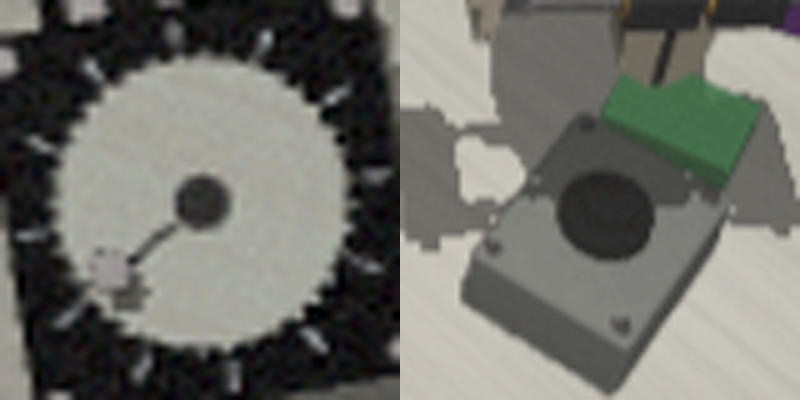

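View pics/zt.png

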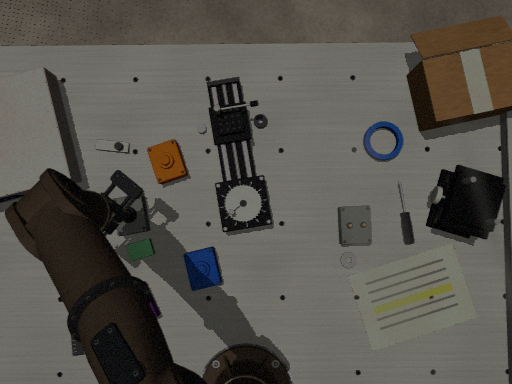

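The dial post is still at (110,270), in stop 4. The button top reads 67 mm, so it is up, and the loose things are where they were. The arm is free in the air, so I hand in.

```bash
python3 -c "
from cell import arm
print(arm.sign_off())"
```

```text
the job is handed in; nothing more can be done
None
```

I pushed the dial round four clicks clockwise with the shut fingertips. Then I pressed the trigger button to its bottom stop, let it spring back, and handed the job in at about 20 s; no verdict was reported.

- **Contact force:** The highest side push I read on the post was about 9 N. I only read it at the end of each move, so brief peaks in between were not seen.
- **Fourth click:** I first took it as done because the force had dropped and the scene view looked right. After I lifted off, the top view showed the post hung up midway, at about 105°. I went back and nudged it on; it snapped into the stop before I touched the button.
- **Dial at the end:** The post is at the position predicted for stop 4 (120°), and the pointer lines up with its white line. It looked the same after the button press.
- **Button:** It read 15 N at the bottom with the tip at 61.1 mm, where full travel is 61 mm. Afterwards its top read about 67 mm by depth, so it is up again.
- **Everything else:** The loose things I could see from above are where they were. The carriage moved only with the dial, and the arm ended free in the air, well above the button.
- **Disagreement:** The scene camera's positions were off by 2–10 mm from the top camera's, so I relied on the top view.

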